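Dry-fit two cabochons and hold the microscope over the larger

ROBOT

A 6-joint arm with a two-finger parallel gripper is mounted at the origin on the work surface. World frame = base frame: x ahead of the robot, y to its left, z up, the work surface at z = 0. Lengths are in mm, angles in rad, forces in N, time in s.
With the tool pointing down it reaches from about 225 to 875 mm from the base axis. Payload 3.4 kg.
Tool frame: the origin (TCP) lies between the finger pads; the fingertips stand 8 mm ahead of it and the grasp point (between the pads) lies 11 mm behind it; z points along the fingers, y is the line along which they close (so a half turn about z gives the same grasp; the last joint's range is limited). The gripper opens to 85 mm and grips with 20 to 120 N. Pads are 22 mm wide; open, the fingers measure 114 mm over their backs; the gripper's body (76 mm by 85 mm) begins 54 mm behind the grasp point. The pads swing forward as they close: fully open they stand 13 mm farther back than shut.
Start: joints at [-1.432, 0.276, 1.505, -0, 1.361, -0.121], TCP at [147.707, -555.738, 239.328] pointing down, gripper open.
Joint ranges: [-2.89, 2.89], [-0.75, 2.08], [0.22, 2.7], [-1.18, 4.32], [0.11, 2.71], [-2.7, 2.7]. Speed limits (rad/s): [2.57, 2.57, 3.14, 3.14, 3.14, 3.14].

INTERFACE

Orientations are given as a rotation vector (axis times angle).
In Python, from station import env gives the robot as it stands.
- The arm moves only by the shell command python3 -m creep 'ROWS'. ROWS is JSON, one flat list of numbers, 5 for each row, row after row: the shift along the tool's x, y, z as a fraction of full scale, then the turn about the tool's z as a fraction of full scale, then the opening, from 0 (shut) to 1 (fully open). A call has 1 to 12 rows; each row shifts and turns the commanded pose from where the row before left it, along the tool's axes as they then stand; what a row does not reach is not made up. Full scale, the value 1, is 3 cm for a shift and 0.12 rad for a turn. A row lasts 1/12 s, in which the tool goes at most 41.7 mm and 7.16 degrees, less where a joint would pass 70% of its speed; a pose out of reach is approached as far as the arm can. A call with a number of a shift or a turn outside -1 to 1 is refused whole. A call with a gripper value outside its range is refused whole. The fingers move at their own pace and stop on an object; the grip force is fixed at half the most. Time passes only in rows, so rows that do not move let the fingers close. It gives the time, the measured TCP pose, the force, the opening and the grip force at its end, in the units of the state.
- env.get_obs(): the state, without advancing time (a new reading comes with each control period).
- env.read_camera(name): name is "scene" or "top" or "wrist"; returns a dict with "image" (480x640x3 uint8, red, green, blue), "K" (3x3 intrinsics, pixels), "k1" (the pictures are not rectified: a ray, as slopes to the right and down, at radius r is drawn at 1 + k1 r^2 times it, then the intrinsics apply), "view" (4x4, takes a point from world to camera coordinates). Camera axes: x right, y up, looking along -z (the intrinsics and any distortion apply to the point x, -y, -z); pixel columns grow to the right and rows downward; lengths in mm; the calibration is good to about 2 mm. A picture is of the moment at which its call begins. There is no depth.
- env.job_done(): hands the job in; it is judged then, once.
The state is a dict: "clock": time; "qpos": joint angles; "qd": joint speeds; "tau": joint torques, N m; "position": TCP position; "ee_rot": TCP orientation; "force": force on the tool from outside, world axes, zero at the start; "torque": the same for the moment, N m; "width": finger opening in mm; "grip_force": force on a finger pad.
Only numpy, scipy, OpenCV 4.12 (cv2) and the standard library are available. Lean on these libraries where they do the work, as an engineer would, in place of code of your own. Each camera call takes 0.05 s, during which the arm holds its last target. There are 200 camera calls.

TASK

Fit the two loose blue cabochons into the open bezel cups of the silver buckle plate, each in the cup of its own size, dome up and lying flat on the cup's floor; set them in gently, not dropped from a height. Then draw the wireless microscope up out of its cradle, carry it clear over the stand of doming punches without hitting it, and finish still holding it in the gripper: upright and motionless, centred over the larger stone, its nose about 10 mm above the top of the stone and never touching stone or plate. Leave the punch stand, steel block, bottle and hammer where they are.

Things in the scene. Friction and masses are not known exactly. Their poses are not given: they have to be found in the camera images.
- stone_large: the larger loose cabochon (dark blue, buff-top): round, 36 mm in diameter, 12 mm high: an upright cylindrical girdle for the lower 7 mm, then a low dome; 24 g. Lies flat side down on the leather pad. Origin: centre of its flat underside; z towards the dome
- stone_small: the smaller loose cabochon, same stone: round, 24 mm in diameter, 12 mm high, upright girdle for the lower 7 mm, then a low dome; 11 g. Also on the leather pad. Origin: centre of its flat underside; z towards the dome
- pad: flat tan leather pad on which the two stones lie, some 84 mm apart, 140 x 170 mm, 3 mm thick, does not move. Origin: centre of its underside on the bench; its top is 3 mm higher
- setting_block: dark hardwood block, 66 (x) x 136 (y) x 28 mm, held fast to the bench, with a silver buckle plate 3 mm thick cemented on top. The plate carries two round silver bezel cups open to the top, 58 mm apart along the block's y. Origin: centre of its underside on the bench
- bezel_large (a point): centre of the blackened floor of the larger bezel cup, 31 mm above the bench: bore 39 mm in diameter at the floor (1.5 mm play all round the large stone) widening to about 42 mm at the mouth; the wall stands 5 mm high above the floor and is under 2 mm thick, so a seated stone rises 7 mm above the rim. z up
- bezel_small (a point): centre of the blackened floor of the smaller bezel cup, 31 mm above the bench: bore 27 mm in diameter at the floor (1.5 mm play all round the small stone) widening to about 30 mm at the mouth; wall 5 mm high, under 2 mm thick. z up
- scope: wireless hand-held inspection microscope, a pale grey upright cylinder 125 mm long, 32 mm in diameter from 50 to 117 mm above its nose (grip it there), black focus ring 35 mm in diameter at 34 to 50 mm, clear nose 27 mm in diameter for the lowest 20 mm; about 0.12 kg. Stands nose down in its cradle. Origin: centre of the flat nose face; z runs up the microscope's axis
- cradle: round black charging cradle that does not move, 80 mm wide at the foot, 24 mm high, with a bore about 35 mm wide and 20 mm deep in which the microscope's nose stands on a floor 4 mm above the bench. Origin: centre of its underside
- punch_stand: beech stand with two rows of upright steel doming punches with ball heads, loose on the bench between the cradle and the setting block: 200 mm long (its x), 54 mm wide, wood 34 mm high, punches up to 95 mm above the bench; 0.9 kg. Origin: centre of its underside
- bench_block: bystander: flat square steel block, 64 x 64 x 19 mm, beyond the setting block. Origin: centre of its underside
- bottle: bystander: small white bottle with an orange cap, 38 mm in diameter, 95 mm high. Origin: centre of its underside
- hammer: bystander: small hammer lying on the bench beyond the leather pad, 220 mm long along its x. Origin: on its underside
Not all that is in view belongs to the job. Leave any red look-alike of the stone_large alone. Of the things shaped like the pad, the tan one is meant.

How it is judged (in metres and radians):
On the way, in this order (a step that is already met when the one before it is completed fails the run):
1. one of the stones lies flat in its own bezel cup, let go (((horizontal distance between stone_large and bezel_large below 0.003 m and z of stone_large in the frame of bezel_large between -0.0015 and 0.0015 m and angle between stone_large's own z axis and vertical below 0.06 rad and contact force between stone_large and the fingers below 0.05 N and linear speed of stone_large below 0.02 m/s) or (horizontal distance between stone_small and bezel_small below 0.003 m and z of stone_small in the frame of bezel_small between -0.0015 and 0.0015 m and angle between stone_small's own z axis and vertical below 0.06 rad and contact force between stone_small and the fingers below 0.05 N and linear speed of stone_small below 0.02 m/s))), for 0.2 s.
2. both stones lie flat in their own bezel cups, let go (horizontal distance between stone_large and bezel_large below 0.003 m and z of stone_large in the frame of bezel_large between -0.0015 and 0.0015 m and angle between each of stone_large, stone_small's own z axis and vertical below 0.06 rad and contact force between each of stone_large, stone_small and the fingers below 0.05 N and linear speed of each of stone_large, stone_small below 0.02 m/s and horizontal distance between stone_small and bezel_small below 0.003 m and z of stone_small in the frame of bezel_small between -0.0015 and 0.0015 m), for 0.2 s.
3. the microscope is held by the fingers, out of its cradle (contact force between scope and the fingers above 0.5 N and height (world z) of scope above 0.03 m), for 0.2 s.
At the end, for the whole second after the job is handed in: Both stones let go, flat (3.5 degrees) on the floor of their own cups (1.5 mm high, 3 mm sideways); microscope held by the fingers, still, upright within 5.7 degrees, nose centred within 5 mm over the large stone and 5 to 15 mm above its top, touching only the fingers (all of step 2 and contact force between scope and the fingers above 0.5 N and horizontal distance between scope and stone_large below 0.005 m and z of scope in the frame of stone_large between 0.017 and 0.027 m and angle between scope's own z axis and vertical below 0.1 rad and linear speed of scope below 0.02 m/s and angular speed of scope below 0.2 rad/s and contact force between scope and stone_large below 0.05 N and contact force between scope and stone_small below 0.05 N and contact force between scope and setting_block below 0.05 N and contact force between scope and punch_stand below 0.05 N and contact force between scope and cradle below 0.05 N); the arm keeps its last pose, push and grip.
It fails at once if a stone is let fall from more than about a centimetre (falling free faster than 0.5 m/s) ((linear speed of stone_large above 0.5 m/s and contact force between stone_large and the fingers below 0.02 N) or (linear speed of stone_small above 0.5 m/s and contact force between stone_small and the fingers below 0.02 N)).
It fails at once if the microscope touches a stone or the plate or block (contact force between scope and stone_large above 0.3 N or contact force between scope and stone_small above 0.3 N or contact force between scope and setting_block above 0.3 N).
It fails at once if the microscope hits the punch stand (contact force between scope and punch_stand above 1 N).
It fails at once if the punch stand, steel block, bottle or hammer is moved by more than 15 mm (distance of any of punch_stand, bench_block, bottle, hammer from where it was at the start of the episode above 0.015 m).
It also fails if it takes over 72 s, if anything falls off the work surface, if the arm or the gripper's body presses on something with over 40 N, if the wrist force passes 120 N, or if a joint passes its speed limit or range.

## Working session

There is one attempt and no reset: what is moved stays moved. The work goes in short steps, Python scripts to look and compute and a shell command to move; the robot and the scene stay as the last step left them, time stands still between calls to the robot, and variables do not carry over. Pictures are saved under pics/ and viewed, at most 10 in all, crops included, and the job is handed in when it is done.

```bash
ls; mkdir -p pics; python3 - <<'E'
from station import env
import cv2,pickle
d={}
for n in("scene","top","wrist"):
    c=env.read_camera(n);d[n]=c;cv2.imwrite(f"pics/{n}0.png",c["image"][:,:,::-1])
pickle.dump(d,open("cams.pkl","wb"))
for n in d:print(n,d[n]["K"],d[n]["k1"],d[n]["view"])
o=env.get_obs();print({k:o[k] for k in("clock","position","ee_rot","width")})
E
```

```text
pics
scene [[509.52289885   0.         322.18306272]
 [  0.         509.52289885 236.81362543]
 [  0.           0.           1.        ]] 0.0070540274079150264 [[ 3.52802502e-01  9.35690315e-01  3.74545270e-03 -1.50617225e+02]
 [-7.71817770e-01  2.88746646e-01  5.66500401e-01  3.73797085e+02]
 [ 5.28987452e-01 -2.02753566e-01  8.24052952e-01 -1.29424027e+03]
 [ 0.00000000e+00  0.00000000e+00  0.00000000e+00  1.00000000e+00]]
top [[437.9183416    0.         320.48030747]
 [  0.         437.9183416  238.2338686 ]
 [  0.           0.           1.        ]] -0.09909486502205671 [[ 1.98337947e-02 -9.99802901e-01  8.83534501e-04 -1.89391688e+01]
 [ 9.87078229e-01  1.97218945e-02  1.59020803e-01 -5.14481186e+02]
 [-1.59006885e-01 -2.28186830e-03  9.87274837e-01 -9.51481854e+02]
 [ 0.00000000e+00  0.00000000e+00  0.00000000e+00  1.00000000e+00]]
wrist [[338.22422448   0.         323.73740319]
 [  0.         338.22422448 243.57385369]
 [  0.           0.           1.        ]] -0.05359587665366045 [[ 2.57256251e-01 -9.66341744e-01 -1.68983511e-03 -5.74939405e+02]
 [ 9.23114193e-01  2.46264782e-01 -2.95319900e-01  3.86404379e+01]
 [ 2.85796094e-01  7.44129794e-02  9.55396934e-01 -3.80024089e+02]
 [ 0.00000000e+00  0.00000000e+00  0.00000000e+00  1.00000000e+00]]
{'clock': 0.15, 'position': array([ 147.66904475, -555.30700457,  238.63802887]), 'ee_rot': array([-3.11370100e+00, -4.06808803e-01, -6.74700439e-06]), 'width': 85.29309501007677}
```

View pics/top0.png

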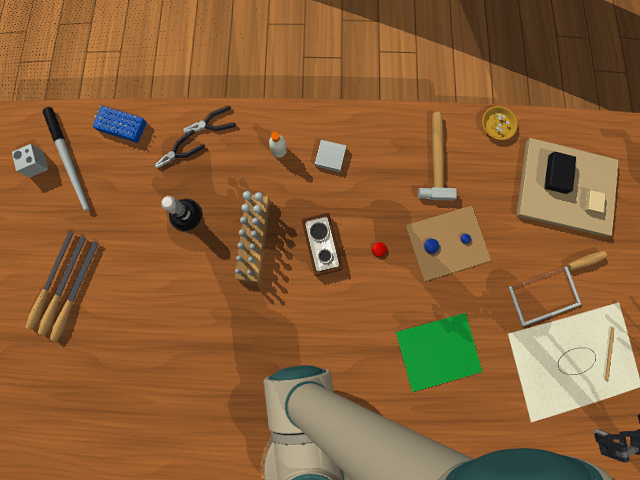

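View pics/scene0.png

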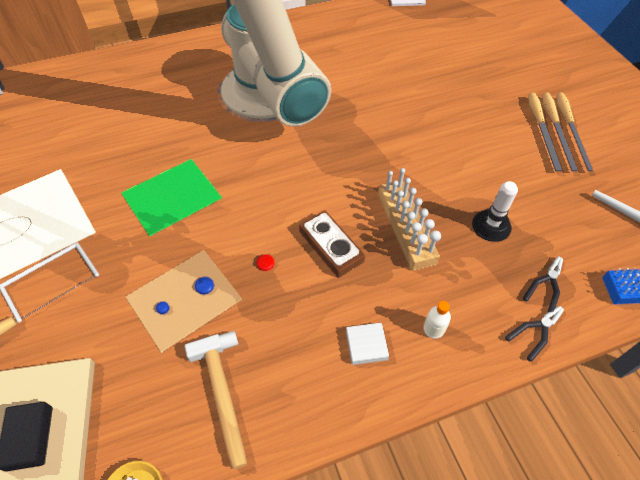

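Top picture: candidates for the large stone are blue (432,246), blue (466,239, smaller) and the red look-alike (379,249). The pads are tan (448,243) and green (440,352). I choose the two blue stones on the tan pad. The cups are at (319,231) for the large one and (325,256) for the small one, and the scope is at (180,212).

```bash
cat > h.py <<'E'
import numpy as np,cv2,pickle
from scipy.optimize import least_squares
def proj(c,P):
    p=np.atleast_2d(P)@c["view"][:3,:3].T+c["view"][:3,3]
    s=np.c_[p[:,0],-p[:,1]]/-p[:,2:]; s=s*(1+c["k1"]*(s**2).sum(1,keepdims=True))
    return s@c["K"][:2,:2].T+c["K"][:2,2]
def locate(obs,z=None):   # obs: list of (cam,(u,v)); z fixed or free
    f=lambda q:np.ravel([proj(c,[q[0],q[1],z if z is not None else q[2]])[0]-uv for c,uv in obs])
    r=least_squares(f,[500,0,20][:2 if z is not None else 3]);return r.x,f(r.x)
def disc(c,uvs,z): # centroid on plane for edge points
    return np.array([locate([(c,u)],z)[0] for u in uvs])
E
python3 - <<'E'
from h import *
d=pickle.load(open("cams.pkl","rb"))
def crop(n,u,v,w,h,s):
    return cv2.resize(d[n]["image"][v:v+h,u:u+w,::-1],None,fx=s,fy=s,interpolation=cv2.INTER_CUBIC)
a=crop("top",300,206,50,75,4); b=crop("top",405,206,90,75,4);e=crop("top",155,185,60,75,4)
f=crop("scene",295,205,75,75,4);g=crop("scene",465,170,60,75,4);h=crop("scene",145,265,65,75,4)
cv2.imwrite("pics/c1.png",np.vstack([np.hstack([a,b,e]),np.hstack([f,g,h])]))
for n in("top","scene"):
    im=d[n]["image"].astype(int);m=((im[:,:,2]>90)&(im[:,:,0]<70)&(im[:,:,1]<110)&(im[:,:,2]>im[:,:,1]+50)).astype(np.uint8)
    k,_,st,ce=cv2.connectedComponentsWithStats(m)
    for i in range(1,k):
        if 30<st[i,4]<600:print(n,st[i],ce[i])
E
```

```text
top [461 234  10   9  67] [465.43283582 238.01492537]
top [425 239  14  13 149] [431.28187919 245.06040268]
scene [603 271  37  33 554] [618.01805054 289.13357401]
scene [622 270   9  10  31] [625.90322581 273.64516129]
scene [195 278  19  16 230] [203.44782609 285.12608696]
scene [630 280   9  11  32] [633.71875 284.71875]
scene [156 302  13  12 115] [161.97391304 307.5826087 ]
```

View pics/c1.png

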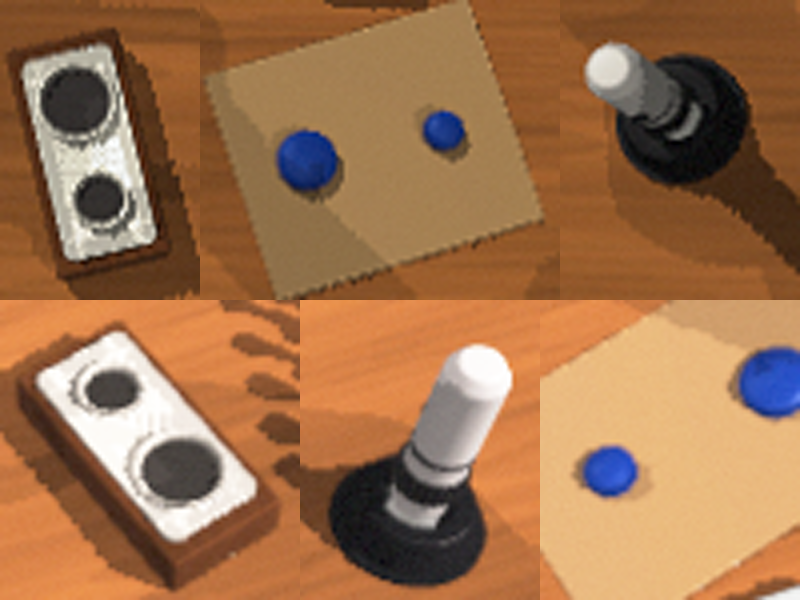

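```bash
python3 - <<'E'
from h import *
d=pickle.load(open("cams.pkl","rb"));T,S=d["top"],d["scene"]
Q={"SL":((431.7,246),(203.8,285.3),9),"SS":((465.8,238.5),(162.2,307.6),9),
"BL":((319,231.3),(340.3,247.6),32),"BS":((325.2,255.5),(323,228),32),"scopecap":((167.7,202.7),(509.5,188.5),121)}
for k,(t,s,z) in Q.items():
    for o in ([(T,t)],[(S,s)],[(T,t),(S,s)]):print(k,locate(o,z)[0].round(1),end=" ")
    x,r=locate([(T,t),(S,s)]);print(x.round(1),r.round(1))
# punch heads, plate corners, etc
print("stand",[locate([(T,u)],90)[0].round(0) for u in((247,195),(262,196),(239,275),(256,276))])
print("platecorners",[locate([(T,u)],31)[0].round(1) for u in((300+22/4,206+70/4),(300+105/4,206+42/4),(300+158/4,206+242/4),(300+68/4,206+262/4))])
print("cradlefoot top cam",[locate([(T,u)],10)[0].round(0) for u in((155+(617-560)/4,206-21+118/4),(155+187/4,185+118/4),(155+122/4,185+55/4),(155+122/4,185+185/4))])
E
```

```text
SL [ 506.7 -270.3] SL [ 508.6 -269.9] SL [ 507.7 -270.1] [ 507.1 -270.3    6.8] [-0.2 -0.1 -0.2 -0. ]
SS [ 526.2 -352.7] SS [ 527.6 -352. ] SS [ 527.  -352.3] [ 526.6 -352.5    7.5] [-0.3 -0.1 -0.2 -0. ]
BL [532.3  -5. ] BL [533.7  -3. ] BL [533.1  -3.8] [532.9  -3.7  31.1] [-0.6 -0.2 -0.5  0. ]
BS [476.7 -20.2] BS [478.5 -17.8] BS [477.6 -18.8] [477.3 -18.7  30.8] [-0.7 -0.2 -0.6  0. ]
scopecap [572.3 319.1] scopecap [575.1 318.5] scopecap [573.6 319.1] [573.2 320.5 117.9] [-0.1 -0.1 -0.1  0. ]
stand [array([600., 154.]), array([598., 121.]), array([424., 163.]), array([423., 127.])]
platecorners [array([550.1,  26.5]), array([567.5, -21. ]), array([452.3, -53.1]), array([440. ,  -2.3])]
cradlefoot top cam [array([570., 354.]), array([571., 275.]), array([609., 317.]), array([530., 311.])]
```

The crop confirms the two blue stones: large at about (507,-270) mm and small at about (527,-352). The cups are at (533,-4) and (477,-19), and the scope is at (573,319). The tool's x axis already lies along the block's y, so no turn is needed. I'll move above the stones now.

```bash
python3 -m creep '[0.8,-0.35,0,0,1, 0.8,-0.35,0,0,1, 0.8,-0.35,0,0,1, 0.8,-0.35,0,0,1, 0.8,-0.35,0,0,1, 0.8,-0.35,0,0,1, 0.8,-0.35,0,0,1, 0.8,-0.35,0,0,1, 0.8,-0.35,0,0,1, 0.8,-0.35,0,0,1, 0.8,-0.35,0,0,1, 0.8,-0.35,0,0,1]'
python3 -m creep '[0.8,-0.35,0.2,0,1, 0.8,-0.35,0.2,0,1, 0.8,-0.35,0.2,0,1, 0.8,-0.35,0.2,0,1,0.8,-0.35,0.2,0,1,0,0,0,0,0.6,0,0,0,0,0.6,0,0,0,0,0.6]'
python3 - <<'E'
from station import env
import cv2,pickle
o=env.get_obs();c=env.read_camera("wrist");pickle.dump((o,c),open("w1.pkl","wb"))
cv2.imwrite("pics/w1.png",c["image"][:,:,::-1]);print(o["position"],o["ee_rot"],o["width"],o["force"])
E
```

```text
clock: 1.15
position: [394.4, -358.9, 239.1]
ee_rot: [-3.115, -0.407, 0.0]
force: [-0.3, 0.1, -0.0]
width: 85.0
grip_force: 0.0
clock: 1.82
position: [495.7, -278.6, 209.1]
ee_rot: [3.115, 0.408, -0.002]
force: [-0.3, -0.2, -0.1]
width: 51.8
grip_force: 0.0
[ 495.71264886 -278.58256111  209.11317553] [ 3.11483926e+00  4.07761173e-01 -1.75510284e-03] 51.844655966484524 [-0.30049158 -0.21580426 -0.14412822]
```

View pics/w1.png

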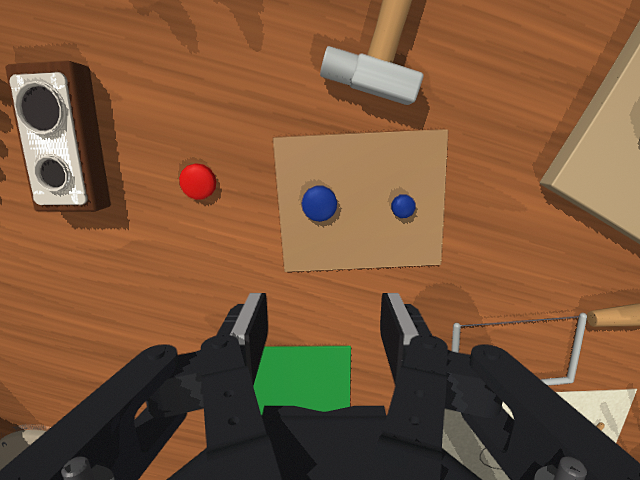

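Wrist view: large stone at (319,203), small at (403,206), red decoy at (197,182), cups at (42,107) and (53,173), fingertips around (258,294) and (388,294).

```bash
cat >> h.py <<'E'
from scipy.spatial.transform import Rotation as Rn
def blue(c,amin=60):
    im=c["image"].astype(int);m=((im[:,:,2]>60)&(im[:,:,2]>im[:,:,0]*1.8)&(im[:,:,2]>im[:,:,1]*1.5)).astype(np.uint8)
    k,_,st,ce=cv2.connectedComponentsWithStats(m)
    return [(st[i,4],ce[i]) for i in range(1,k) if st[i,4]>amin]
def rel(o,p): # tool-axis offset in rows units (30mm) from TCP to world point
    return Rn.from_rotvec(o["ee_rot"]).as_matrix().T@(np.array(p)-o["position"])
E
python3 - <<'E'
from h import *
o,c=pickle.load(open("w1.pkl","rb"))
for a,u in blue(c):
    p=locate([(c,u)],9)[0];print(a,u.round(1),p.round(1),"rel mm",rel(o,[*p,9]).round(1))
for u in((41,108),(53,174)):print(locate([(c,u)],31)[0])
# tips
R=Rn.from_rotvec(o["ee_rot"]).as_matrix()
for dz in(8,4,0,-4):
    P=[R@np.array([x,s*25.9,dz])+o["position"] for x in(-11,11) for s in(-1,1)];print(dz,proj(c,P).round(0).tolist())
E
```

```text
966 [319.  203.2] [ 508.2 -271.2] rel mm [ 14.2  -3.9 200.1]
427 [402.9 206. ] [ 527.3 -353.4] rel mm [ 11.5  80.5 200.1]
[533.14484372  -5.22993616]
[475.67657597 -19.63658284]
8 [[268.0, 327.0], [376.0, 327.0], [266.0, 286.0], [378.0, 286.0]]
4 [[267.0, 332.0], [377.0, 332.0], [264.0, 289.0], [380.0, 289.0]]
0 [[266.0, 337.0], [378.0, 337.0], [263.0, 293.0], [381.0, 293.0]]
-4 [[264.0, 342.0], [380.0, 342.0], [261.0, 297.0], [382.0, 297.0]]
```

```bash
python3 -m creep '[0.47,-0.13,0.5,0,0.52, 0,0,1,0,0.52, 0,0,1,0,0.52, 0,0,1,0,0.52, 0,0,1,0,0.52, 0,0,0.7,0,0.52, 0,0,0,0,0.52]'
python3 - <<'E'
from h import *
from station import env
o=env.get_obs();c=env.read_camera("wrist")
cv2.imwrite("pics/w2.png",c["image"][:,:,::-1]);print(o["position"],o["width"],o["force"])
for a,u in blue(c):
    p=locate([(c,u)],9)[0];print(a,u.round(1),p.round(1),"rel mm",rel(o,[*p,9]).round(1))
E
```

```text
clock: 2.45
position: [505.0, -270.2, 49.4]
ee_rot: [-3.11, -0.403, 0.011]
force: [-1.2, -0.2, 0.8]
width: 44.3
grip_force: 0.0
[ 505.03348307 -270.16211543   49.35259608] 44.34999792256926 [-1.24823632 -0.17108912  0.77502348]
3087 [325.9 273.6] [ 508.9 -271. ] rel mm [ 3.7  2.  40.3]
1423 [475. 278.] [ 527.8 -353.1] rel mm [ 1.1 86.3 39.8]
```

View pics/w2.png

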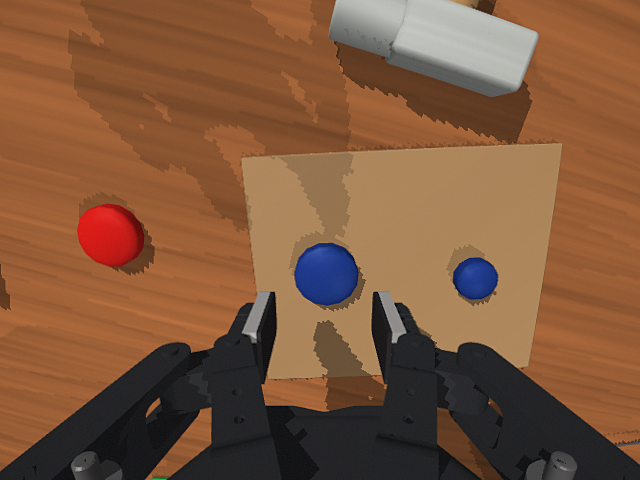

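The stone sits at (326,274), between the fingers (gap centre at u≈324). I'll settle, then descend.

```bash
python3 -m creep '[0,0,0.5,0,0.52,0,0,0.4,0,0.52,0,0,0,0,0.52,0,0,0,0,0.52,0,0,0,0,0.52]'
python3 - <<'E'
from h import *
from station import env
o=env.get_obs();c=env.read_camera("wrist")
print(o["position"],o["width"],o["force"])
for a,u in blue(c):
    p=locate([(c,u)],9)[0];print(a,u.round(1),p.round(1),"rel mm",rel(o,[*p,9]).round(1))
E
```

```text
clock: 2.92
position: [509.7, -272.1, 28.2]
ee_rot: [3.113, 0.406, 0.004]
force: [-0.2, -0.2, -0.1]
width: 44.7
grip_force: 0.0
[ 509.72679254 -272.11593536   28.1602619 ] 44.71473334666305 [-0.16033622 -0.23740684 -0.07552688]
3757 [319.5 297.3] [ 509. -271.] rel mm [-0.4 -1.3 19.2]
1749 [484.  301.6] [ 527.8 -353.1] rel mm [-3.3 82.9 19.4]
```

```bash
python3 -m creep '[0,-0.04,0.3,0,0.52,0,0,0.3,0,0.52,0,0,0,0,0.52,0,0,0,0,0.52,0,0,0,0,0.52]'; for i in 1; do python3 -m creep '[0,0,0.05,0,0.52,0,0,0.05,0,0.52,0,0,0,0,0.52]'; python3 -m creep '[0,0,0.05,0,0.52,0,0,0.05,0,0.52,0,0,0,0,0.52]';python3 -m creep '[0,0,0.05,0,0.52,0,0,0.05,0,0.52,0,0,0,0,0.52]';done
```

```text
clock: 3.38
position: [509.3, -270.3, 8.9]
ee_rot: [3.114, 0.407, 0.002]
force: [-0.4, -0.6, 6.7]
width: 44.3
grip_force: 3.6
clock: 3.63
position: [509.3, -270.4, 8.8]
ee_rot: [3.113, 0.407, 0.003]
force: [-4.5, 2.6, 26.5]
width: 44.4
grip_force: 13.5
clock: 3.88
position: [509.3, -270.4, 8.7]
ee_rot: [3.112, 0.407, 0.004]
force: [-9.3, 5.2, 46.7]
width: 44.2
grip_force: 23.2
clock: 4.13
position: [509.4, -270.4, 8.6]
ee_rot: [3.112, 0.407, 0.005]
force: [-13.3, 7.3, 65.1]
width: 44.3
grip_force: 32.9
```

Contact gives the tip offset: at this width the fingertips are 6 mm ahead of the TCP. I'll back up and close.

```bash
python3 -m creep '[0,0,-0.45,0,0.52,0,0,0,0,0.52,0,0,0,0,0.52]'; python3 -m creep '[0,0,0,0,0.3,0,0,0,0,0.3,0,0,0,0,0.3,0,0,0,0,0.3,0,0,0,0,0.3]'
```

```text
clock: 4.38
position: [508.8, -270.0, 13.4]
ee_rot: [3.114, 0.407, 0.002]
force: [0.7, 0.8, -0.2]
width: 44.3
grip_force: 0.0
clock: 4.8
position: [508.0, -269.5, 12.6]
ee_rot: [-3.114, -0.407, 0.002]
force: [-1.0, 2.2, 10.9]
width: 32.3
grip_force: 58.5
```

```bash
python3 - <<'E'
from h import *
from station import env
c=env.read_camera("wrist");o=env.get_obs();print(o["width"],o["grip_force"],o["force"],o["position"])
cv2.imwrite("pics/w3.png",cv2.resize(c["image"][200:400,200:460,::-1],None,fx=3,fy=3)[:600,:780])
for a,u in blue(c): 
    p=locate([(c,u)],9)[0];print(a,u.round(1),p.round(1),"rel mm",rel(o,[*p,9]).round(1))
E
```

```text
32.32519177026895 58.50236803293228 [-1.6269662   1.20888908 11.1959934 ] [ 508.05111332 -269.49478594   12.64264632]
4406 [323.7 310.1] [ 509.  -270.1] rel mm [0.7 0.8 3.6]
2123 [505.6 315.1] [ 527.9 -353.1] rel mm [-2.3 85.9  3.5]
```

View pics/w3.png

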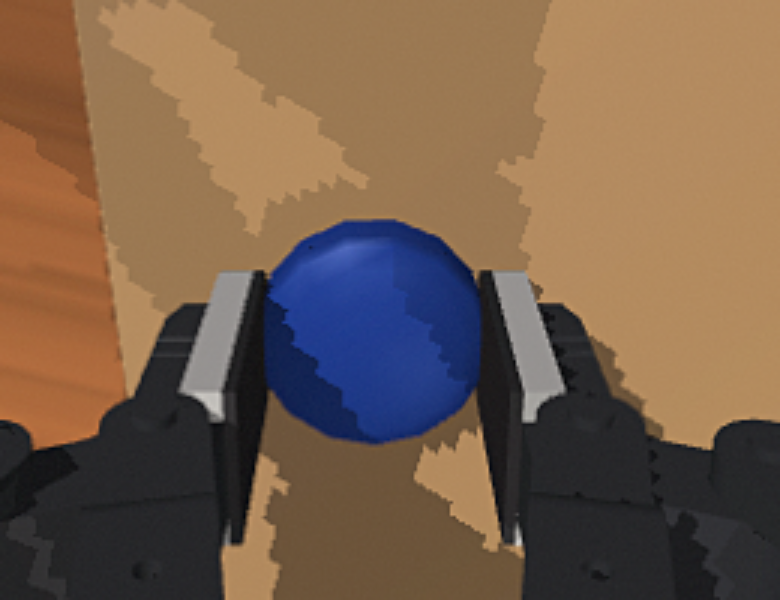

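```bash
python3 -m creep '[0,0,-0.1,0,0.3,0,0,-0.3,0,0.3,0,0,-0.6,0,0.3,0,0,-1,0,0.3,0,0,-1,0,0.3,0,0,-1,0,0.3,0,0,0,0,0.3,0,0,0,0,0.3]'; python3 - <<'E'
from h import *
from station import env
c=env.read_camera("wrist");o=env.get_obs();print(o["width"],o["grip_force"],o["force"],o["position"])
cv2.imwrite("pics/w4.png",cv2.resize(c["image"][200:400,200:460,::-1],None,fx=3,fy=3)[:600,:780])
for a,u in blue(c): 
    p=locate([(c,u)],9)[0];print(a,u.round(1),p.round(1))
E
```

```text
clock: 5.52
position: [509.3, -270.5, 134.2]
ee_rot: [3.113, 0.407, 0.004]
force: [0.4, 0.6, -0.6]
width: 32.2
grip_force: 59.6
31.8564914030963 59.56214485689998 [-0.61574729 -0.36024408 -0.62349004] [ 508.22867697 -269.68678832  132.53886961]
681 [427.  242.3] [ 527.6 -353.2]
4355 [323.8 310. ] [ 447.5 -288.1]
```

View pics/w4.png

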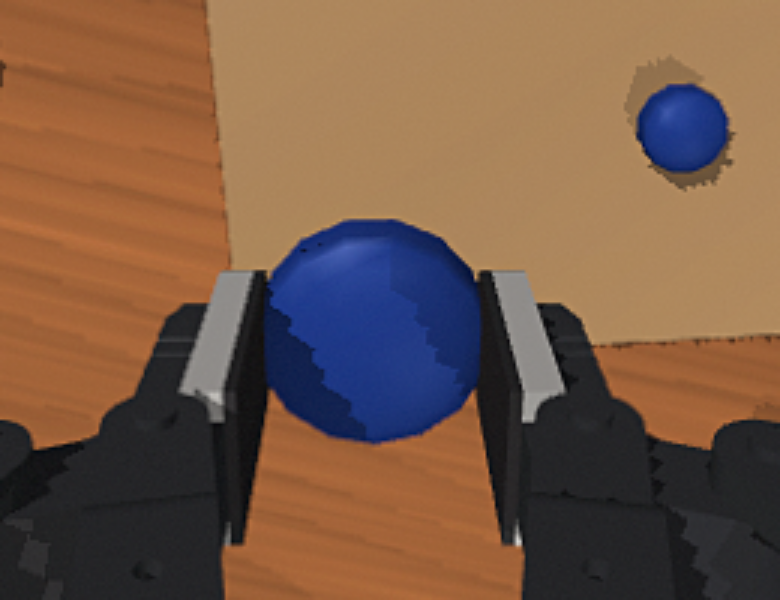

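The stone is held, centred between the pads and unchanged after the lift; the small stone stays on the pad. I'll carry it to the large cup.

```bash
python3 -m creep '[0.15,-0.4,0,0,0.3,0.3,-0.8,0,0,0.3,0.3,-0.8,0,0,0.3,0.3,-0.8,0,0,0.3,0.3,-0.8,0,0,0.3,0.3,-0.8,0,0,0.3,0.3,-0.8,0,0,0.3,0.3,-0.8,0,0,0.3,0.3,-0.8,0,0,0.3,0.3,-0.8,0,0,0.3,0.3,-0.75,0,0,0.3,0,0,0,0,0.3]'; python3 -m creep '[0,0,0,0,0.3,0,0,0,0,0.3,0,0,0,0,0.3]';python3 - <<'E'
from h import *
from station import env
c=env.read_camera("wrist");o=env.get_obs();pickle.dump((o,c),open("w5.pkl","wb"));print(o["width"],o["position"],o["ee_rot"])
u=proj(c,[[532.9,-3.9,31],[477,-19,31]]);print(u)
cv2.imwrite("pics/w5.png",cv2.resize(c["image"][160:310,220:420,::-1],None,fx=4,fy=4,interpolation=cv2.INTER_CUBIC))
E
```

```text
clock: 6.57
position: [533.7, 1.4, 130.8]
ee_rot: [-3.111, -0.411, 0.006]
force: [-0.1, -0.1, 0.1]
width: 32.2
grip_force: 59.6
clock: 6.82
position: [534.8, -4.0, 132.0]
ee_rot: [-3.115, -0.406, 0.003]
force: [-0.5, 0.0, 0.3]
width: 32.3
grip_force: 59.6
32.50461775926694 [534.98348929  -4.19779239 132.17520987] [-3.11533668e+00 -4.05298893e-01  2.14115900e-03]
[[321.94104275 248.99527083]
 [322.36977021 318.89612712]]
```

View pics/w5.png

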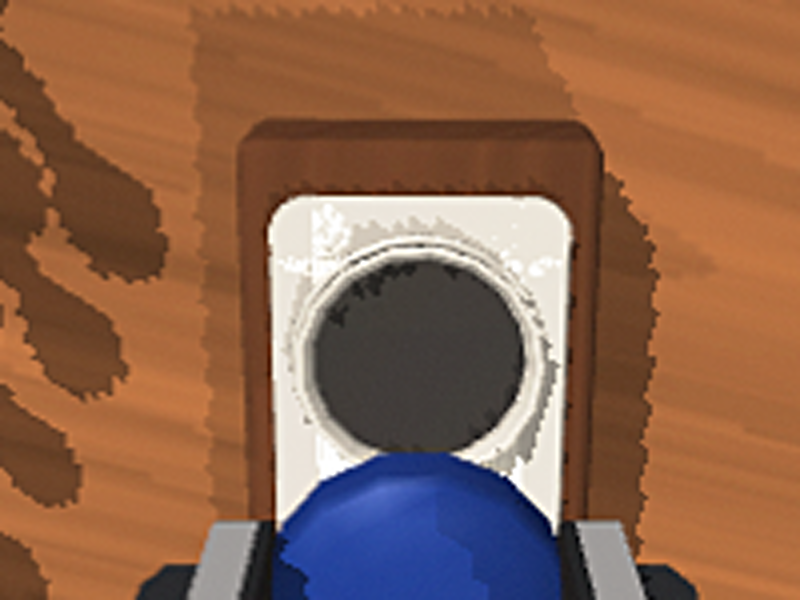

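The large cup's floor is centred at crop (419.5,359), i.e. pixel (324.9,249.7). The plate edges (270 and 570) agree in u.

```bash
python3 - <<'E'
from h import *
o,c=pickle.load(open("w5.pkl","rb"))
p=locate([(c,(324.9,249.7))],31)[0];r=rel(o,[*p,31]);print(p,r, "to move",(r-[0.7,0.8,9.6]), (r-[0.7,0.8,9.6])/30)
print(np.array([o["position"]]))
for P in ([*p,31],):
    R=Rn.from_rotvec(o["ee_rot"]).as_matrix()
    q=[np.array(P)+19.5*(R[:,0]*np.cos(a)+R[:,1]*np.sin(a)) for a in np.arange(0,6.28,np.pi/2)];print((proj(c,q)-[220,160])*4)
E
```

```text
[532.93138269  -6.13889718] [ -2.34371705   1.36937946 101.17822845] to move [-3.04371705  0.56937946 91.57822845] [-0.10145724  0.01897932  3.05260762]
[[534.98348929  -4.19779239 132.17520987]]
[[419.80818113 255.51779479]
 [525.78232815 358.88729473]
 [419.39861604 457.35081982]
 [313.40630885 358.69650418]]
```

```bash
python3 -m creep '[-0.1,0.02,0.3,0,0.3,0,0,0.6,0,0.3,0,0,0.6,0,0.3,0,0,0.6,0,0.3,0,0,0.3,0,0.3,0,0,0.2,0,0.3,0,0,0,0,0.3,0,0,0,0,0.3,0,0,0,0,0.3]';python3 - <<'E'
from h import *
from station import env
c=env.read_camera("wrist");o=env.get_obs();pickle.dump((o,c),open("w6.pkl","wb"));print(o["width"],o["position"],o["ee_rot"],o["force"])
R=Rn.from_rotvec(o["ee_rot"]).as_matrix()
q=[np.array([532.9,-6.1,36])+22.5*(R[:,0]*np.cos(a)+R[:,1]*np.sin(a)) for a in np.arange(0,6.28,np.pi/4)];print((proj(c,q)-[220,200])*4)
cv2.imwrite("pics/w6.png",cv2.resize(c["image"][200:350,220:420,::-1],None,fx=4,fy=4,interpolation=cv2.INTER_CUBIC))
E
```

```text
clock: 7.62
position: [533.5, -5.1, 55.6]
ee_rot: [3.115, 0.407, 0.003]
force: [-0.2, 0.5, -0.6]
width: 32.4
grip_force: 59.6
32.33862157802682 [533.53953623  -5.01952712  55.68949782] [3.11449184 0.40678278 0.00312259] [-0.53261064 -0.82817441 -0.19771954]
[[414.91284966 222.22763608]
 [544.87210912 273.09019472]
 [593.32506999 390.76231895]
 [537.47843401 501.79295679]
 [414.83966052 545.95943795]
 [292.22287631 501.72387223]
 [236.42870875 390.66439823]
 [284.93287977 273.02090999]]
```

View pics/w6.png

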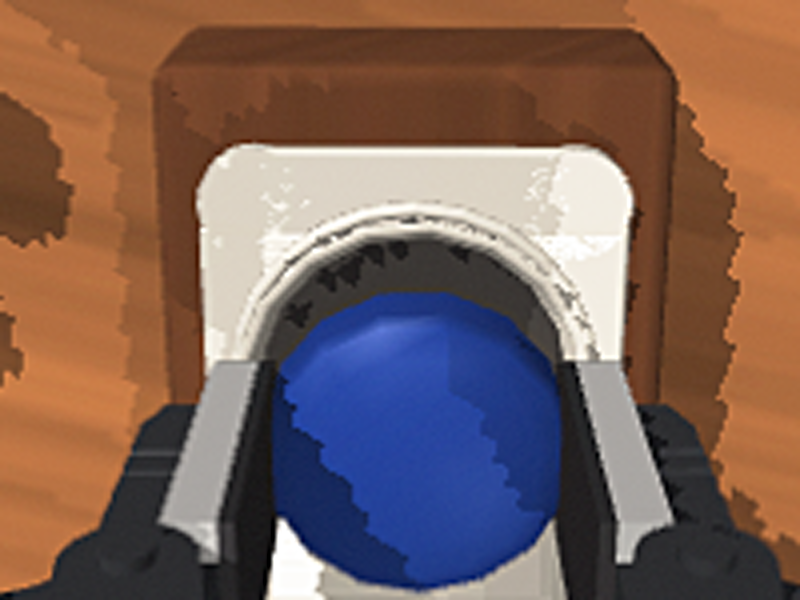

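```bash
python3 - <<'E'
from h import *
o,c=pickle.load(open("w6.pkl","rb"));R=Rn.from_rotvec(o["ee_rot"]).as_matrix()
B=lambda P:(proj(c,P)-[220,200])*4
U=lambda p:np.array(p)/4+[220,200]
a=np.linspace(0,2*np.pi,180)
def stone(x,y):
    P=[]
    for r,h in((18,0),(18,7),(14,9.3),(9,11.2),(0,12)):
        P+= [R@np.array([x+r*np.cos(t),y+r*np.sin(t),9.6-h])+o["position"] for t in a]
    h=B(P);return h[:,1].min(),h[:,1].max(),h[:,0].min(),h[:,0].max()
for x in(-2,-1,0,1,2):print(x,np.round(stone(x,.8)))
pts=[(238,350),(262,300),(300,250),(418,204),(520,228),(570,295),(597,350)]
w=np.array([rel(o,[*locate([(c,U(p))],36)[0],36])[:2] for p in pts])
f=lambda q:np.hypot(*(w-q[:2]).T)-q[2]
r=least_squares(f,[0,0,22.5],loss="soft_l1");print("rim rel",r.x,f(r.x).round(1))
fl=np.array([rel(o,[*locate([(c,U(p))],31)[0],31])[:2] for p in((414,238),)]);print("floor front",fl-[19.5,0])
E
```

```text
-2 [297. 601. 257. 572.]
-1 [289. 594. 256. 572.]
0 [281. 586. 256. 572.]
1 [273. 579. 256. 573.]
2 [264. 572. 255. 573.]
rim rel [ 1.41006988  1.37152072 22.28464984] [ 0.5 -0.5 -0.3  0.2  0.6 -0.9  0.2]
floor front [[-1.78143939  0.74778263]]
```

Seen from the camera's side, the edge at v≈204 is the outer foot of the wall and the mouth is at 222–238. The cup centre is therefore at (-0.9,0.9) relative to the TCP and the stone at (-0.85,1.2), so they are aligned. I'll descend.

```bash
python3 -m creep '[0,0,0.15,0,0.3,0,0,0.15,0,0.3,0,0,0.08,0,0.3,0,0,0,0,0.3,0,0,0,0,0.3,0,0,0,0,0.3]'; python3 -m creep '[0,0,0.05,0,0.3,0,0,0,0,0.3,0,0,0,0,0.3]'
```

```text
clock: 8.17
position: [532.7, -4.8, 43.5]
ee_rot: [3.115, 0.407, -0.0]
force: [-0.5, 0.6, 2.1]
width: 32.3
grip_force: 61.3
clock: 8.42
position: [532.7, -4.8, 43.3]
ee_rot: [3.115, 0.407, 0.001]
force: [-4.0, -0.8, 12.7]
width: 32.2
grip_force: 66.7
```

```bash
python3 -m creep '[0,0,-0.05,0,0.3,0,0,0,0,0.34,0,0,0,0,0.38,0,0,0,0,0.42,0,0,0,0,0.46,0,0,0,0,0.5,0,0,0,0,0.52,0,0,0,0,0.52,0,0,0,0,0.52]'; python3 -m creep '[0,0,-0.3,0,0.52,0,0,-0.7,0,0.52,0,0,-0.7,0,0.52,0,0,-0.7,0,0.52,0,0,-0.6,0,0.52,0,0,0,0,0.52,0,0,0,0,0.52,0,0,0,0,0.52]'; python3 - <<'E'
from h import *
from station import env
c=env.read_camera("wrist");o=env.get_obs();pickle.dump((o,c),open("w7.pkl","wb"));print(o["position"],o["ee_rot"])
for a,u in blue(c):
    for z in(36,): print(a,u,locate([(c,u)],z)[0])
cv2.imwrite("pics/w7.png",cv2.resize(c["image"][160:360,220:420,::-1],None,fx=3,fy=3,interpolation=cv2.INTER_CUBIC))
E
```

```text
clock: 9.17
position: [532.7, -4.8, 43.2]
ee_rot: [3.115, 0.407, -0.0]
force: [-0.8, 0.8, -0.3]
width: 44.4
grip_force: 0.0
clock: 9.83
position: [532.1, -4.8, 133.0]
ee_rot: [-3.115, -0.407, 0.001]
force: [0.0, -0.1, -0.8]
width: 44.0
grip_force: 0.0
[531.78874074  -4.73512031 132.49989769] [-3.11468392e+00 -4.06911576e-01  3.06842449e-03]
1904 [324.02205882 247.86502101] [532.76761972  -5.6103699 ]
```

View pics/w7.png

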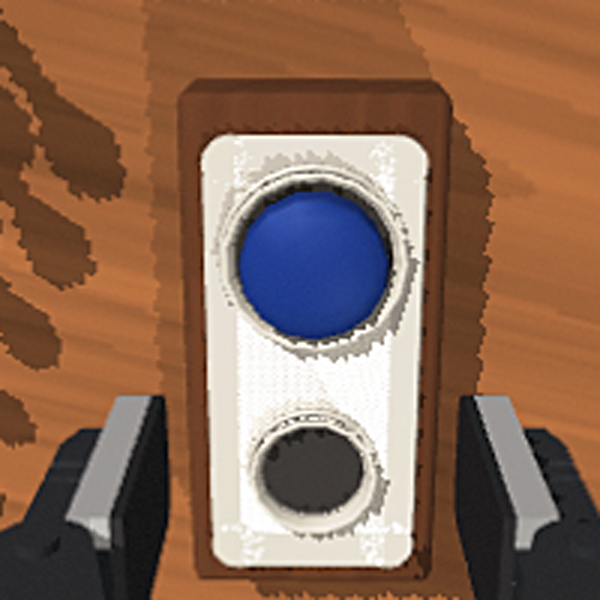

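The large stone lies in its cup with an even dark gap all round, at (311,263) in the crop; the small cup is at (312,472). Going back for the small stone.

```bash
python3 - <<'E'
from h import *
o,c=pickle.load(open("w7.pkl","rb"))
p=locate([(c,(324,317.3))],31)[0];print(p, np.array([532.8,-5.9])-58*np.array([.966,.257]))
E
python3 -m creep '[-0.1,0.4,0,0,0.45,-0.25,0.85,0,0,0.45,-0.25,0.85,0,0,0.45,-0.25,0.85,0,0,0.45,-0.25,0.85,0,0,0.45,-0.25,0.85,0,0,0.45,-0.25,0.85,0,0,0.45,-0.25,0.85,0,0,0.45,-0.25,0.85,0,0,0.45,-0.25,0.85,0,0,0.45,-0.25,0.85,0,0,0.45,-0.25,0.85,0,0,0.45]'
python3 -m creep '[-0.25,0.85,0,0,0.45,-0.03,0.57,0.4,0,0.45,0,0,1,0,0.45,0,0,0.6,0,0.45,0,0,0,0,0.45,0,0,0,0,0.45,0,0,0,0,0.45]'
python3 - <<'E'
from h import *
from station import env
c=env.read_camera("wrist");o=env.get_obs();print(o["position"],o["ee_rot"],o["width"])
for a,u in blue(c):
    p=locate([(c,u)],9)[0];print(a,u.round(1),p.round(1),"rel mm",rel(o,[*p,9]).round(1))
E
```

```text
[475.556364   -20.84173582] [476.772 -20.806]
clock: 10.88
position: [524.0, -311.5, 132.1]
ee_rot: [-3.114, -0.406, 0.003]
force: [0.1, 0.3, -0.0]
width: 38.5
grip_force: 0.0
clock: 11.47
position: [528.2, -353.5, 73.8]
ee_rot: [3.115, 0.407, 0.0]
force: [0.2, 0.3, 1.4]
width: 37.8
grip_force: 0.0
[ 528.64408626 -353.58986569   74.52610121] [3.11338198e+00 4.06941545e-01 2.06945798e-03] 38.523425314067474
1081 [322.4 265.1] [ 527.8 -353.6] rel mm [-0.9 -0.3 65.5]
```

```bash
python3 -m creep '[-0.02,0,0.6,0,0.45,0,0,0.6,0,0.45,0,0,0.5,0,0.45,0,0,0.24,0,0.45,0,0,0,0,0.45,0,0,0,0,0.45,0,0,0,0,0.45]'
python3 - <<'E'
from h import *
from station import env
c=env.read_camera("wrist");o=env.get_obs();print(o["position"],o["width"],o["force"])
for a,u in blue(c):
    p=locate([(c,u)],9)[0];print(a,u.round(1),p.round(1),"rel mm",rel(o,[*p,9]).round(1))
E
```

```text
clock: 12.1
position: [528.4, -353.7, 16.7]
ee_rot: [3.113, 0.407, 0.003]
force: [-0.3, -0.2, 0.4]
width: 37.7
grip_force: 0.0
[ 528.40919394 -353.66270448   16.70498533] 38.2127344353988 [-0.28194692 -1.15601677  0.00328611]
1974 [321.6 308.1] [ 844.  -280.1] rel mm [323.9  10.    8.3]
```

```bash
sed -i 's/\[500,0,20\]\[/G[/; s/^def locate/G=[500,0,20]\ndef locate/' h.py
python3 -m creep '[0,0,0.1,0,0.45,0,0,0,0,0.45,0,0,0,0,0.45]';python3 -m creep '[0,0,0,0,0.35,0,0,0,0,0.25,0,0,0,0,0.18,0,0,0,0,0.15,0,0,0,0,0.15,0,0,0,0,0.15,0,0,0,0,0.15]'
python3 - <<'E'
import h;from h import *
from station import env
c=env.read_camera("wrist");o=env.get_obs();print(o["position"],o["width"],o["force"]);h.G[:2]=o["position"][:2]
for a,u in blue(c):
    p=locate([(c,u)],9)[0];print(a,u.round(1),p.round(1),"rel mm",rel(o,[*p,9]).round(1))
E
```

```text
clock: 12.4
position: [527.5, -353.0, 12.5]
ee_rot: [3.115, 0.407, 0.0]
force: [-0.4, -0.1, 0.3]
width: 38.6
grip_force: 0.0
clock: 12.98
position: [527.6, -353.1, 12.6]
ee_rot: [3.115, 0.407, 0.001]
force: [-0.6, 1.1, 6.1]
width: 20.0
grip_force: 58.7
[ 527.59188079 -353.14614661   12.66168226] 19.982321987191394 [-1.09557301  0.4723293   5.08657476]
1917 [323.9 311. ] [ 528.1 -353.9] rel mm [0.3 0.9 3.7]
```

```bash
python3 -m creep '[0,0,-0.1,0,0.15,0,0,-0.3,0,0.15,0,0,-0.6,0,0.15,0,0,-1,0,0.15,0,0,-1,0,0.15,0,0,-1,0,0.15,0,-0.4,0,0,0.15,0.1,-0.8,0,0,0.15,0.1,-0.8,0,0,0.15,0.1,-0.8,0,0,0.15,0.1,-0.8,0,0,0.15,0.1,-0.8,0,0,0.15]'
python3 -m creep '[0.1,-0.8,0,0,0.15,0.1,-0.8,0,0,0.15,0.1,-0.8,0,0,0.15,0.1,-0.8,0,0,0.15,0.1,-0.8,0,0,0.15,0.1,-0.8,0,0,0.15,0.1,-0.8,0,0,0.15,0.14,-0.8,0,0,0.15,0,-0.37,0,0,0.15,0,0,0,0,0.15,0,0,0,0,0.15,0,0,0,0,0.15]'
python3 - <<'E'
import h;from h import *
from station import env
c=env.read_camera("wrist");o=env.get_obs();print(o["position"],o["width"],o["ee_rot"]);h.G[:2]=o["position"][:2]
pickle.dump((o,c),open("w8.pkl","wb"))
im=c["image"].astype(int);g=im.max(2);m=((g<75)&(g-im.min(2)<20)).astype(np.uint8)
k,_,st,ce=cv2.connectedComponentsWithStats(m)
for i in range(1,k):
    if st[i,4]>150:print("dark",st[i],ce[i].round(1))
print("expect",proj(c,[[476.3,-20.8,31]]))
for a,u in blue(c):
    p=locate([(c,u)],36)[0];print(a,u.round(1),p.round(1),"rel mm",rel(o,[*p,36]).round(1))
E
```

```text
clock: 14.03
position: [507.5, -220.2, 132.1]
ee_rot: [-3.115, -0.406, 0.0]
force: [0.5, 0.4, -0.8]
width: 20.0
grip_force: 58.5
clock: 15.03
position: [480.6, -19.7, 132.3]
ee_rot: [3.114, 0.407, 0.001]
force: [0.1, -0.7, -0.6]
width: 20.2
grip_force: 58.5
[480.68406097 -19.91907872 132.23397339] 20.034132258867636 [3.11441975e+00 4.05528036e-01 6.18771970e-04]
dark [298 143  53  43 209] [329.3 153.7]
dark [305 236  36  33 923] [322.  251.8]
dark [   13   289   623   191 58074] [322.1 418.2]
expect [[322.37783203 252.55929077]]
2241 [321.9 172.8] [532.7  -5.6] rel mm [53.9 -0.6 96.2]
1914 [323.9 310.9] [432.7 -33.5] rel mm [-49.9   0.8  96.2]
```

```bash
python3 -m creep '[-0.1,-0.03,0.3,0,0.15,0,0,0.6,0,0.15,0,0,0.6,0,0.15,0,0,0.6,0,0.15,0,0,0.3,0,0.15,0,0,0.2,0,0.15,0,0,0,0,0.15,0,0,0,0,0.15,0,0,0,0,0.15]'
python3 - <<'E'
import h;from h import *
from station import env
c=env.read_camera("wrist");o=env.get_obs();print(o["position"],o["width"],o["ee_rot"]);h.G[:2]=o["position"][:2]
pickle.dump((o,c),open("w9.pkl","wb"))
print(rel(o,[476.3,-20.8,31]))
# front mouth edge: scan column profile
im=c["image"].astype(int).max(2)
for u in(310,323,336):
    col=im[225:300,u];print(u,col.tolist())
R=Rn.from_rotvec(o["ee_rot"]).as_matrix()
print([proj(c,[np.array([476.3,-20.8,z])+R[:,0]*r])[0].round(1) for r,z in((15,36),(16.8,36),(16.8,31))])
E
```

```text
clock: 15.83
position: [477.9, -19.0, 54.8]
ee_rot: [3.115, 0.407, 0.002]
force: [-0.8, -0.5, -0.1]
width: 19.8
grip_force: 58.5
[477.9225356  -18.94192794  54.98216892] 19.69204422033267 [3.11442700e+00 4.06693317e-01 2.93081747e-03]
[-2.08739311  1.35613577 23.97984915]
310 [247, 240, 225, 167, 115, 115, 107, 139, 225, 221, 219, 218, 218, 218, 217, 218, 218, 217, 219, 218, 217, 218, 219, 218, 217, 217, 216, 218, 216, 217, 216, 218, 218, 216, 217, 218, 216, 217, 216, 215, 220, 210, 252, 255, 207, 93, 135, 232, 239, 197, 119, 89, 32, 37, 31, 24, 61, 57, 57, 56, 55, 55, 59, 61, 128, 132, 130, 130, 131, 131, 138, 144, 158, 158, 159]
323 [117, 106, 98, 255, 230, 124, 116, 120, 118, 111, 144, 255, 224, 216, 215, 215, 216, 218, 218, 218, 219, 218, 218, 218, 217, 216, 216, 217, 217, 217, 216, 218, 217, 217, 216, 217, 218, 218, 208, 245, 251, 196, 139, 204, 199, 232, 184, 107, 58, 53, 55, 57, 58, 57, 58, 55, 56, 56, 56, 57, 83, 129, 124, 122, 122, 122, 126, 138, 149, 154, 158, 160, 163, 166, 166]
336 [99, 169, 246, 204, 110, 116, 120, 121, 120, 118, 119, 112, 101, 86, 142, 255, 232, 254, 245, 244, 244, 246, 231, 255, 230, 254, 244, 243, 254, 230, 255, 231, 245, 245, 245, 242, 254, 233, 217, 222, 167, 225, 237, 204, 138, 239, 190, 224, 194, 122, 97, 47, 49, 56, 58, 55, 54, 58, 57, 55, 56, 71, 75, 84, 102, 98, 100, 98, 96, 100, 112, 123, 131, 131, 132]
[array([324.8, 272.7]), array([324.8, 269.3]), array([324.8, 265.7])]
```

```bash
python3 -m creep '[-0.03,0,0.1,0,0.15,0,0,0.15,0,0.15,0,0,0.08,0,0.15,0,0,0,0,0.15,0,0,0,0,0.15,0,0,0,0,0.15]'; python3 -m creep '[0,0,0.05,0,0.15,0,0,0,0,0.15,0,0,0,0,0.15]'
```

```text
clock: 16.38
position: [476.2, -18.9, 44.3]
ee_rot: [3.115, 0.407, -0.0]
force: [-0.8, 0.5, 1.9]
width: 20.1
grip_force: 59.8
clock: 16.63
position: [476.2, -18.9, 44.1]
ee_rot: [3.115, 0.407, 0.001]
force: [-4.0, 0.1, 14.2]
width: 19.8
grip_force: 66.2
```

```bash
python3 -m creep '[0,0,-0.05,0,0.15,0,0.02,0,0,0.15,0,0,0,0,0.2,0,0,0,0,0.24,0,0,0,0,0.28,0,0,0,0,0.32,0,0,0,0,0.37,0,0,0,0,0.42,0,0,0,0,0.42,0,0,0,0,0.42]'; python3 -m creep '[0,0,-0.3,0,0.42,0,0,-0.7,0,0.42,0,0,-0.7,0,0.42,0,0,-0.7,0,0.42,0,0,-0.6,0,0.42,0,0,0,0,0.42,0,0,0,0,0.42,0,0,0,0,0.42]'; python3 - <<'E'
import h;from h import *
from station import env
c=env.read_camera("wrist");o=env.get_obs();pickle.dump((o,c),open("w10.pkl","wb"));print(o["position"],o["ee_rot"]);h.G[:2]=o["position"][:2]
for a,u in blue(c): print(a,u,locate([(c,u)],36)[0])
R=Rn.from_rotvec(o["ee_rot"]).as_matrix()
im=c["image"].astype(int);m=((im[:,:,2]>60)&(im[:,:,2]>im[:,:,0]*1.8)&(im[:,:,2]>im[:,:,1]*1.5)).astype(np.uint8)
k,_,st,_=cv2.connectedComponentsWithStats(m);print(st[1:])
# predicted silhouette if seated flat
for cc,r in(((476.3,-20.8),12),((532.7,-5.9),18)):
    a=np.linspace(0,6.28,90);P=np.array([[cc[0]+q*np.cos(t),cc[1]+q*np.sin(t),31+z] for t in a for q,z in((r,0),(r,7),(r*.8,9),(0,12))])
    h_=proj(c,P);hu=cv2.convexHull(h_.astype(np.float32));print("pred area",cv2.contourArea(hu),h_.min(0),h_.max(0))
s=im.max(2)
print("row",s[252,300:345].tolist());print("col",s[225:280,323].tolist())
t=env.read_camera("top")
for a,u in blue(t,20):
    h.G[:2]=[500,0];print("top",a,u,locate([(t,u)],37)[0])
E
```

```text
clock: 17.47
position: [476.4, -19.5, 44.2]
ee_rot: [3.115, 0.407, -0.0]
force: [0.0, -0.2, 0.1]
width: 35.8
grip_force: 0.0
clock: 18.13
position: [475.8, -19.4, 134.1]
ee_rot: [-3.115, -0.407, 0.001]
force: [0.3, -0.6, 0.2]
width: 35.9
grip_force: 0.0
[475.53466549 -19.3896829  133.5869702 ] [-3.11468191e+00 -4.06850893e-01  2.65217077e-03]
2241 [324.44846051 165.4529228 ] [532.72856749  -5.56099655]
851 [323.89306698 247.7027027 ] [476.27515571 -20.21056328]
[[ 298  139   54   54 2241]
 [ 308  232   33   33  851]]
pred area 909.3921357828658 [307.99473391 230.0679401 ] [341.39456865 264.37311683]
pred area 2310.5217745252885 [298.04641163 137.92464968] [351.82257584 192.6547021 ]
row [234, 229, 231, 236, 236, 172, 157, 132, 78, 120, 135, 141, 144, 144, 146, 145, 144, 145, 145, 144, 146, 144, 144, 142, 142, 143, 143, 143, 143, 141, 139, 138, 136, 134, 128, 124, 123, 118, 105, 97, 55, 55, 228, 228, 237]
col [126, 253, 178, 88, 48, 55, 57, 124, 118, 122, 140, 154, 169, 176, 176, 170, 164, 162, 164, 161, 158, 159, 152, 151, 149, 149, 145, 142, 141, 139, 138, 139, 136, 133, 131, 126, 125, 121, 109, 87, 99, 154, 255, 180, 152, 165, 239, 233, 230, 232, 230, 231, 230, 230, 230]
top 991 [120.21897074 124.4530777 ] [787.83271506 487.28363731]
```

Both stones read as seated: 58.3 mm apart, and a dark gap is visible around the small one. Now the microscope.

```bash
python3 -m creep '[0,0,-1,0,0.75,0,0,-1,0,0.75,0,0,-1,0,0.75,0,-0.4,-0.3,0,0.75,0.4,-0.8,0,0,0.75,0.5,-0.8,0,0,0.75,0.5,-0.8,0,0,0.75,0.5,-0.8,0,0,0.75,0.5,-0.8,0,0,0.75,0.5,-0.8,0,0,0.75,0.5,-0.8,0,0,0.75,0.5,-0.8,0,0,0.75]'
python3 -m creep '[0.5,-0.8,0,0,0.75,0.5,-0.8,0,0,0.75,0.5,-0.8,0,0,0.75,0.4,-0.8,0,0,0.75,0,0,0,0,0.75,0,0,0,0,0.75,0,0,0,0,0.75]'
python3 - <<'E'
import h;from h import *
from station import env
c=env.read_camera("wrist");o=env.get_obs();pickle.dump((o,c),open("w11.pkl","wb"));print(o["position"],o["ee_rot"],o["width"]);h.G[:2]=o["position"][:2]
print(proj(c,[[573,319,129],[573,319,24],[573,319,90]]))
im=c["image"].astype(int);m=((im.min(2)>120)&(im.max(2)-im.min(2)<25)).astype(np.uint8)
k,_,st,ce=cv2.connectedComponentsWithStats(m)
for i in range(1,k):
    if st[i,4]>200:print("light",st[i],ce[i].round(1))
m=((im.max(2)<60)&(im.max(2)-im.min(2)<15)).astype(np.uint8)
k,_,st,ce=cv2.connectedComponentsWithStats(m)
for i in range(1,k):
    if st[i,4]>300:print("dark",st[i],ce[i].round(1))
E
```

```text
clock: 19.23
position: [536.2, 209.4, 231.4]
ee_rot: [3.115, 0.407, -0.005]
force: [0.9, 0.1, -0.1]
width: 64.1
grip_force: 0.0
clock: 19.82
position: [566.5, 314.8, 231.6]
ee_rot: [3.113, 0.408, -0.005]
force: [-0.4, -0.1, 0.1]
width: 63.9
grip_force: 0.0
[566.67166612 314.35402058 232.13205384] [ 3.11388731  0.40649268 -0.00378244] 64.00631022744068
[[319.21927475 236.10246414]
 [320.41545163 207.72420571]
 [319.7618289  223.22006712]]
light [  32    0   66  143 1594] [62.9 65.8]
light [271  36  58  35 921] [302.   53.5]
light [ 580   82   49   44 1381] [604.9 102. ]
light [623 142  17  31 264] [633.7 159.5]
light [ 302  201   41   52 1614] [321.8 227.5]
light [480 221  67  37 932] [517.4 240.2]
light [468 246  62  39 819] [501.3 266.8]
light [456 269  58  41 762] [486.1 291.7]
light [ 546  290   62   88 1853] [573.5 336.4]
light [445 292  30  40 411] [460.3 312.4]
light [211 296  35  48 585] [227.6 319.1]
light [403 296  35  53 622] [420.4 321.2]
light [466 299  32  35 313] [484.5 319.8]
light [461 333  22  23 230] [472.9 344.8]
dark [ 326    0   81   63 1265] [359.7  38.6]
dark [433   0  67  11 587] [469.7   4.2]
dark [ 287  167   73   65 2695] [323.1 194.9]
dark [    0   296   640   184 56402] [322.9 418.8]
```

```bash
python3 - <<'E'
import h;from h import *
o,c=pickle.load(open("w11.pkl","rb"));a=np.linspace(0,6.28,60)
def box(x,y):
    P=np.array([[x+r*np.cos(t),y+r*np.sin(t),z] for t in a for r,z in((16,54),(16,121),(12.5,126),(8,129))])
    q=proj(c,P);return np.r_[q.min(0),q.max(0)]
f=lambda p:(box(*p)-[302,201,343,253])[[0,2,3]]
r=least_squares(f,[573,319]);print(r.x,f(r.x),rel(o,[*r.x,90]),box(*r.x))
def cr(x,y):
    P=np.array([[x+40*np.cos(t),y+40*np.sin(t),0] for t in a]+[[x+33*np.cos(t),y+33*np.sin(t),24] for t in a]);q=proj(c,P);return np.r_[q.min(0),q.max(0)]
print("cradle pred",cr(*r.x),"obs 287 167 360 232")
E
```

```text
[573.78606807 316.74854537] [-0.75457415  0.75456192  0.03016716] [  7.85377466  -0.62443881 142.11191889] [301.24542585 196.95898368 343.75456192 253.03016716]
cradle pred [286.24145353 166.07044126 359.29274272 238.36148851] obs 287 167 360 232
```

```bash
python3 -m creep '[0.26,-0.02,0.5,0,0.75,0,0,0.8,0,0.75,0,0,0.8,0,0.75,0,0,0.8,0,0.75,0,0,0.8,0,0.75,0,0,0.8,0,0.75,0,0,0.43,0,0.75,0,0,0,0,0.75,0,0,0,0,0.75,0,0,0,0,0.75]'
python3 - <<'E'
import h;from h import *
from station import env
c=env.read_camera("wrist");o=env.get_obs();print(o["position"],o["ee_rot"],o["width"]);h.G[:2]=o["position"][:2]
im=c["image"].astype(int);m=((im.min(2)>120)&(im.max(2)-im.min(2)<25)).astype(np.uint8)
k,_,st,ce=cv2.connectedComponentsWithStats(m)
for i in range(1,k):
    if st[i,4]>300:print("light",st[i],ce[i].round(1))
P=np.array([[573.8+r*np.cos(t),316.7+r*np.sin(t),z] for t in np.linspace(0,6.28,60) for r,z in((16,54),(16,121),(12.5,126),(8,129))]);q=proj(c,P);print(q.min(0),q.max(0))
E
```

```text
clock: 20.7
position: [575.6, 317.3, 86.7]
ee_rot: [-3.115, -0.406, -0.003]
force: [0.4, -0.1, -0.2]
width: 63.6
grip_force: 0.0
[575.91657442 317.62842078  87.04983193] [-3.1146349  -0.40586501 -0.00450548] 63.91199526658088
light [ 234    0   99   41 1590] [279.1  16.9]
light [293 262  52  24 332] [319.3 269.1]
light [ 279  273   87  137 8522] [320.1 344.4]
light [578 290  62  40 887] [611.5 308.9]
light [211 296  35  50 605] [227.6 319.6]
light [403 296  35  53 626] [420.4 321.3]
light [555 327  56  46 720] [582.2 349.3]
light [ 604  366   36   37 1107] [622.7 383.3]
light [585 398  36  32 475] [603.1 412.8]
light [614 420  26  30 599] [628.  433.3]
[276.6939526  261.14236163] [366.96013787 406.81730532]
```

```bash
python3 -m creep '[-0.07,0,0.05,0,0.6,0,0,0,0,0.5,0,0,0,0,0.42,0,0,0,0,0.36,0,0,0,0,0.32,0,0,0,0,0.28,0,0,0,0,0.25,0,0,0,0,0.25,0,0,0,0,0.25,0,0,0,0,0.25]'
```

```text
clock: 21.58
position: [573.3, 317.4, 84.8]
ee_rot: [-3.115, -0.407, -0.002]
force: [-0.6, -0.5, 4.8]
width: 30.5
grip_force: 59.3
```

```bash
python3 -m creep '[0,0,-0.1,0,0.25,0,0,-0.3,0,0.25,0,0,-0.5,0,0.25,0,0,-0.7,0,0.25,0,0,-0.7,0,0.25,0,0,-0.7,0,0.25,0,0,-0.7,0,0.25,0,0,-0.7,0,0.25,0,0,-0.3,0,0.25,0,0,0,0,0.25,0,0,0,0,0.25,0,0,0,0,0.25]'
python3 - <<'E'
import h;from h import *
from station import env
o=env.get_obs();print(o["position"],o["force"],o["width"])
for n in("top","scene","wrist"):
    c=env.read_camera(n);pickle.dump((o,c),open(f"lift_{n}.pkl","wb"))
    x,y,z=o["position"]-[0,0,80.8]
    a=np.linspace(0,6.28,60);P=np.array([[x+r*np.cos(t),y+r*np.sin(t),z+zz] for t in a for r,zz in((13.5,0),(13.5,20))]);q=proj(c,P);print(n,"nose pred",q.min(0).round(1),q.max(0).round(1))
    im=c["image"].astype(int);m=((im.min(2)>120)&(im.max(2)-im.min(2)<25)).astype(np.uint8)
    k,_,st,ce=cv2.connectedComponentsWithStats(m)
    for i in range(1,k):
        if st[i,4]>20 and abs(ce[i]-q.mean(0)).max()<90:print("light",st[i],ce[i].round(1))
E
```

```text
clock: 22.58
position: [571.9, 316.8, 223.1]
ee_rot: [3.114, 0.407, -0.005]
force: [-0.3, 0.1, -1.9]
width: 30.5
grip_force: 59.3
[571.93931968 316.77325561 223.11080859] [-0.2765801   0.09961417 -1.88390784] 30.46135541727353
top nose pred [155.6 191.7] [171.7 206.7]
light [183 121  23  11 115] [194.8 126.2]
light [155 151  20  16  89] [166.1 157.4]
light [138 187  11   6  27] [142.9 189.5]
light [243 191   7   7  40] [246.  194.1]
light [242 204   6   6  33] [244.5 206.6]
light [240 217   6   6  28] [242.7 219.3]
light [239 230   6   5  24] [241.1 232. ]
light [251 231   5   5  23] [253. 233.]
scene nose pred [503.9 167.2] [522.4 185.7]
light [512 132  35  37 373] [531.  151.3]
light [505 170  19  15 148] [512.6 178.3]
light [416 220  18  35 218] [424.2 235. ]
light [430 231  11  21 115] [434.3 238. ]
wrist nose pred [300.6 236.5] [344.2 286.5]
light [305 237  34  16 254] [321.8 243.1]
light [295 259  50  22 317] [320.1 265.3]
light [ 283  269   82  139 8123] [322.3 340.4]
light [263 291  23  46 515] [273.9 312.6]
light [363 291  23  49 538] [373.5 313.6]
```

```bash
python3 -m creep '[-0.12,0.3,0,0,0.25,-0.2,0.5,0,0,0.25,-0.28,0.7,0,0,0.25,-0.32,0.8,0,0,0.25,-0.32,0.8,0,0,0.25,-0.32,0.8,0,0,0.25,-0.32,0.8,0,0,0.25,-0.32,0.8,0,0,0.25,-0.32,0.8,0,0,0.25,-0.32,0.8,0,0,0.25,-0.32,0.8,0,0,0.25,-0.32,0.8,0,0,0.25]'
python3 -m creep '[-0.28,0.7,0,0,0.25,-0.16,0.4,0,0,0.25,-0.1,0.25,0,0,0.25,0,0,0,0,0.25,0,0,0,0,0.25,0,0,0,0,0.25,0,0,0,0,0.25]'
```

```text
clock: 23.73
position: [537.6, 35.6, 224.8]
ee_rot: [3.114, 0.406, -0.001]
force: [0.8, -0.8, -1.6]
width: 30.4
grip_force: 59.4
clock: 24.32
position: [533.8, -4.1, 224.8]
ee_rot: [-3.114, -0.409, 0.0]
force: [-0.1, -0.0, -1.2]
width: 30.2
grip_force: 59.5
```

```bash
python3 -m creep '[-0.05,0.04,0.2,0,0.25,0,0,0.4,0,0.25,0,0,0.5,0,0.25,0,0,0.5,0,0.25,0,0,0.5,0,0.25,0,0,0.4,0,0.25,0,0,0.2,0,0.25,0,0,0,0,0.25,0,0,0,0,0.25,0,0,0,0,0.25,0,0,0,0,0.25,0,0,0,0,0.25]'
python3 - <<'E'
import h;from h import *
from station import env
o=env.get_obs();print(o["position"],o["ee_rot"],o["force"],o["width"])
for n in("top","scene","wrist"):
    c=env.read_camera(n);pickle.dump((o,c),open(f"fin_{n}.pkl","wb"))
    x,y,z=o["position"]-[0,0,80.8]
    a=np.linspace(0,6.28,60);P=np.array([[x+r*np.cos(t),y+r*np.sin(t),z+zz] for t in a for r,zz in((13.5,0),(13.5,20))]);q=proj(c,P);print(n,"nose pred",q.min(0).round(1),q.max(0).round(1))
    im=c["image"].astype(int);m=((im.min(2)>120)&(im.max(2)-im.min(2)<25)).astype(np.uint8)
    k,_,st,ce=cv2.connectedComponentsWithStats(m)
    for i in range(1,k):
        if st[i,4]>20 and abs(ce[i]-q.mean(0)).max()<60:print("light",st[i],ce[i].round(1))
    a_,b=(int(v) for v in q.mean(0)); 
    bl=[(s_,u.round(1)) for s_,u in blue(c,5) if abs(u-q.mean(0)).max()<120];print("blue",bl, "stone pred",proj(c,[[532.7,-5.7,37],[476.3,-20.4,37]]).round(1).tolist())
E
```

```text
clock: 25.32
position: [533.1, -6.8, 144.7]
ee_rot: [3.115, 0.407, 0.003]
force: [-0.8, 0.1, -1.6]
width: 30.7
grip_force: 59.5
[533.14402519  -6.79658057 144.70756491] [3.11454970e+00 4.07001875e-01 2.60756377e-03] [-0.84867976  0.10922384 -1.5992337 ] 30.67099709211888
top nose pred [313.6 220.7] [326.  234.4]
light [306 227  32  44 488] [321.  252.5]
blue [(np.int32(77), array([317.9, 234.6])), (np.int32(87), array([324.6, 255.5]))] stone pred [[319.3, 230.7], [325.3, 255.4]]
scene nose pred [331.7 226.6] [346.5 244.6]
light [391 168  14  32 121] [397.3 182.6]
light [387 171   6  15  36] [389.1 177.2]
light [310 187  12  10  56] [315.6 191.3]
light [333 193  19  38 436] [343.1 213. ]
light [352 200   4  13  31] [353.8 205. ]
light [305 214  53  51 868] [330.  239.6]
blue [(np.int32(101), array([322.2, 226.3])), (np.int32(178), array([339.6, 248.2]))] stone pred [[338.9, 246.2], [321.4, 226.1]]
wrist nose pred [300.6 236.7] [344.3 286.6]
light [ 286  203   71   87 1945] [319.3 225.3]
light [305 238  37  15 264] [322.9 243.6]
light [295 259  51  22 323] [320.4 265.4]
light [263 290  23  45 507] [273.9 312.1]
light [362 291  24  49 539] [373.4 313.5]
blue [(np.int32(807), array([319.1, 234.1]))] stone pred [[321.1, 244.3], [320.9, 313.6]]
```

```bash
python3 -m creep '[0,-0.04,0,0,0.25,0,0,0.1,0,0.25,0,0,0.15,0,0.25,0,0,0.1,0,0.25,0,0,0,0,0.25,0,0,0,0,0.25,0,0,0,0,0.25,0,0,0,0,0.25,0,0,0,0,0.25]'
python3 - <<'E'
import h;from h import *
from station import env
o=env.get_obs();print(o["position"],o["ee_rot"],o["force"],o["qd"].round(3))
c=env.read_camera("wrist");im=c["image"].astype(int)
m=((im[:,:,2]>60)&(im[:,:,2]>im[:,:,0]*1.8)&(im[:,:,2]>im[:,:,1]*1.5)).astype(np.uint8)
k,_,st,_=cv2.connectedComponentsWithStats(m);print("blue",[s for s in st[1:] if s[4]>50])
a=np.linspace(0,6.28,90)
P=[[532.7+q*np.cos(t),-5.7+q*np.sin(t),31+z] for t in a for q,z in((18,0),(18,7),(14.4,9),(0,12))];h_=proj(c,P);print("pred stone",h_.min(0),h_.max(0))
s=im.max(2); print("col",s[205:262,322].tolist())
c2=env.read_camera("scene");im=c2["image"].astype(int)
print("scene col b",im[200:262,339].tolist())
x,y,z=o["position"]-[0,0,80.8]
print(proj(c2,[[x,y,z],[x,y,z+20],[x,y,z+34],[x,y,z+50],[532.7,-5.7,43]]).round(1).tolist())
E
```

```text
clock: 26.22
position: [532.4, -5.6, 133.5]
ee_rot: [3.115, 0.407, 0.001]
force: [-0.0, -0.3, -1.2]
width: 30.3
grip_force: 59.5
[532.44252216  -5.61536004 133.53002619] [3.11497217e+00 4.06854211e-01 5.47810622e-04] [-0.01626655 -0.2621659  -1.20302246] [-0.    -0.002  0.002  0.     0.    -0.001]
blue [array([298, 224,  50,  34, 723], dtype=int32)]
pred stone [297.69593525 222.16558778] [347.90181765 272.25680607]
col [182, 241, 203, 201, 202, 202, 203, 204, 205, 158, 255, 206, 96, 237, 170, 102, 51, 47, 54, 121, 118, 125, 147, 156, 151, 150, 148, 152, 150, 148, 146, 140, 160, 216, 214, 167, 165, 168, 171, 167, 175, 203, 89, 22, 24, 26, 28, 27, 28, 26, 25, 38, 30, 2, 214, 201, 191]
scene col b [[61, 60, 62], [57, 56, 58], [59, 58, 62], [58, 60, 63], [55, 58, 60], [53, 54, 55], [80, 79, 81], [136, 130, 128], [163, 155, 154], [181, 172, 170], [177, 169, 167], [152, 146, 143], [145, 138, 136], [148, 141, 139], [145, 139, 137], [151, 143, 139], [149, 142, 137], [150, 143, 138], [155, 146, 142], [152, 143, 140], [155, 146, 145], [155, 146, 143], [161, 151, 148], [159, 150, 149], [161, 151, 147], [159, 152, 148], [161, 153, 148], [164, 154, 153], [111, 105, 104], [83, 76, 77], [149, 141, 138], [168, 159, 155], [169, 161, 156], [115, 109, 107], [59, 56, 58], [37, 35, 38], [31, 24, 28], [30, 31, 32], [53, 50, 51], [152, 147, 143], [162, 153, 149], [158, 151, 147], [165, 160, 158], [172, 164, 162], [170, 165, 162], [172, 168, 166], [203, 197, 191], [136, 142, 180], [53, 82, 172], [39, 72, 169], [38, 72, 173], [41, 80, 188], [48, 82, 188], [39, 65, 145], [31, 54, 125], [150, 142, 148], [155, 146, 140], [246, 240, 233], [254, 254, 253], [255, 255, 255], [255, 255, 255], [255, 254, 254]]
[[339.1, 241.5], [339.5, 235.5], [339.7, 231.2], [340.0, 226.1], [339.0, 244.5]]
```

```bash
python3 -c "
from station import env
print(env.job_done())"
```

```text
the job is handed in; nothing more can be done
None
```

I handed the job in at about 26 s. By my camera measurements, both stones are seated in their own cups and the microscope is held still about 10 mm above the large stone. No verdict came back.

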